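Flip a heat sink fins down for new paste

TASK

The heat sink stands in the grey rack with its fins showing. Put it into the orange stand with its fins against the sloped back and let go of it there, then take it with a fresh grip and lay it fins down on the raised blue-topped rest, centred and lengthwise along it, so that its bare base with the copper patch faces up for new paste. Let go, and leave the paste tin and the solder reel where they are.

Things in the scene. Friction and masses are not known exactly. Their poses are not given: they have to be found in the camera images.
- heat_sink: Aluminium block 130 long (x) x 60 wide (y) x 17 mm thick (z), 0.18-0.29 kg: fins on one face, bare base with copper patch on the other. Origin at its middle; +z points out of the fins (straight down once laid fins down); both ends alike. It starts in the rack, base against the back, length up the slope, its top end standing 46 mm past the top of the back, free on all sides.
- rack: Fixed grey easel holding the heat sink. Origin under it on the bench; it opens to its -x; its back leans 30 degrees from vertical, top toward +x. Back: spine 30 wide, 84 long, 14 mm thick; square to it a ledge 70 mm wide whose front lip, 5 thick and 10 mm high, leaves 24 mm between back and lip. Foot 120 x 90 x 8 mm.
- rack_seat (a point): Where the middle of the heat sink seated in the rack lies (from the rack's origin 25 mm along +x and 95 mm up); axes as rack.
- stand: Fixed orange easel for changing the grip, built as the rack (spine 30 x 84 mm, ledge 70 mm wide, lip 10 mm high, 24 mm between back and lip), but its back leans 20 degrees from vertical, top toward the body's +x; it opens to -x. Origin under it on the bench.
- stand_seat (a point): Where the middle of the heat sink lies when seated in the stand: lower end on the ledge, one face against the back, length up the slope (from the stand's origin 14 mm along +x and 98 mm up); axes as stand.
- rest: Fixed raised rest: a bar with a blue top, 110 long (x) x 34 mm wide (y), top 55 mm above the desk, on a foot 120 x 80 x 6 mm; narrower than the heat sink, so fingers find room on both of its long sides. Origin under its middle, on the desk.
- rest_top (a point): Middle of the rest's blue top surface; x along the bar, z up.
- paste_tin: Foil-coloured tin with a red cap, 57 mm across and 68 mm high, standing loose on the bench; origin under its middle. Not to be moved.
- solder_spool: Grey solder reel, 60 mm across and 34 mm high, standing loose on the bench; origin under its middle. Not to be moved.
Not all that is in view belongs to the job. There is more than one size of the heat_sink; the one meant has the size given above.

How it is judged (in metres and radians):
On the way:
1. the heat sink stands in the orange stand with its fins against the sloped back, let go (distance between heat_sink and stand_seat below 0.02 m and angle between heat_sink's own z axis and vertical between 1.75 and 2.09 rad and angle between the y axis of heat_sink and the y axis of stand, either way round below 0.17 rad and contact force between the fingers and heat_sink below 0.05 N and linear speed of heat_sink below 0.02 m/s), for 0.2 s.
At the end, for the whole second after the job is handed in: The heat sink lies flat on the rest with its fins down (within 5 degrees), its middle within 15 mm of the middle of the rest's top and its length within 10 degrees of the rest's, let go and at rest (angle between heat_sink's own z axis and vertical above 3.05 rad and horizontal distance between heat_sink and rest_top below 0.015 m and z of heat_sink in the frame of rest_top between 0.0045 and 0.0125 m and angle between the x axis of heat_sink and the x axis of rest, either way round below 0.175 rad and linear speed of heat_sink below 0.02 m/s and contact force between the fingers and heat_sink below 0.05 N); the robot touches nothing.
It fails at once if the paste tin or the solder reel is moved more than 30 mm (distance of any of paste_tin, solder_spool from where it was at the start of the episode above 0.03 m).
It also fails if it takes over 53 s, if anything falls off the work surface, if the arm or the gripper's body presses on something with over 40 N, if the wrist force passes 120 N, or if a joint passes its speed limit or range.

ROBOT

A 6-joint arm with a two-finger parallel gripper is mounted at the origin on a cart in front of the work surface, level with it; the furniture and walls round the work are solid. World frame = base frame: x ahead of the robot, y to its left, z up, the work surface at z = 0. Lengths are in mm, angles in rad, forces in N, time in s.
With the tool pointing down it reaches from about 225 to 875 mm from the base axis. Payload 3.4 kg.
Tool frame: the origin (TCP) lies between the finger pads; the fingertips stand 17 mm ahead of it and the grasp point (between the pads) lies 2 mm behind it; z points along the fingers, y is the direction in which the jaws open and shut (so a half turn about z gives the same grasp; the last joint's range is limited). The gripper opens to 85 mm and grips with 20 to 120 N. Pads are 22 mm wide; open, the fingers measure 114 mm over their backs; the gripper's body (76 mm by 85 mm) begins 54 mm behind the grasp point. The pads swing forward as they close: fully open they stand 13 mm farther back than shut.
Start: joints at [1.023, 0.276, 1.505, -0, 1.361, -0.121], TCP at [238.046, 523.445, 248.328] pointing down, gripper open.
Joint ranges: [-2.89, 2.89], [-0.75, 2.08], [0.22, 2.7], [-1.18, 4.32], [0.11, 2.71], [-2.7, 2.7]. Speed limits (rad/s): [2.57, 2.57, 3.14, 3.14, 3.14, 3.14].

INTERFACE

Orientations are given as a 3x3 rotation matrix whose columns are the frame's x, y, z axes.
In Python, from rig import ctrl gives the robot as it stands. Calls block until the motion is done:
- ctrl.move_pose(position, orientation): joint-space move of the TCP to a pose.
- ctrl.line_to(position, rotation=None, velocity=150, contact_N=None): straight line of the TCP; rotation=None keeps the orientation; velocity is the mean speed in mm/s. With contact_N (N) it stops when the force on the tool has changed by that much, and returns True; else False.
- ctrl.move_joints(angles): joint-space move.
- ctrl.open_gripper() and ctrl.close(grasp_force=None): open the fingers fully, or close them until they stop; grasp_force is the grip in N (None keeps the last).
- ctrl.pause(seconds).
- ctrl.inverse_kinematics(position, orientation): joint angles nearest the present ones, or None.
- ctrl.get_image(name): name is "side" or "top"; returns a dict with "frame" (400x640x3 uint8, red, green, blue), "depth" (400x640 float32, mm along the optical axis (not along the pixel's ray), 0 where there is no reading), "camera_matrix" (3x3 intrinsics, pixels), "R" (3x3) and "t" (3): a world point X has camera coordinates R X + t. Camera axes: x right, y down, z forward; pixel columns grow to the right and rows downward; lengths in mm; the calibration is good to about 2 mm. A picture is of the moment at which its call begins.
A pose or a line that the arm cannot do raises ctrl.Unreachable and nothing moves.
- ctrl.job_done(): hands the job in, once; it reports no verdict.
Readings, each from a call of its own:
- ctrl.get_time(): time.
- ctrl.get_joints(): joint angles.
- ctrl.get_joint_velocities(): joint speeds.
- ctrl.get_joint_efforts(): joint torques, N m.
- ctrl.get_tool_pos(): TCP position.
- ctrl.get_orientation(): TCP orientation.
- ctrl.get_ft_force(): force on the tool from outside, world axes, zero at the start.
- ctrl.get_torque(): the same for the moment, N m.
- ctrl.get_gripper_width(): finger opening in mm.
Only numpy, scipy, OpenCV 4.12 (cv2) and the standard library are available. Lean on these libraries where they do the work, as an engineer would, in place of code of your own. Each camera call takes 0.05 s, during which the arm holds its last target.

## Working session

There is one attempt and no reset: what is moved stays moved. The work goes in short steps, each a Python script; the robot and the scene stay as the last script left them, time stands still between calls to the robot, and variables do not carry over. Pictures are saved under pics/ and viewed, and the job is handed in when it is done.

```bash
ls; mkdir -p pics; python3 - <<'E'
from rig import ctrl
import cv2,numpy as np,pickle
for n in ("side","top"):
    d=ctrl.get_image(n); pickle.dump(d,open(f"pics/{n}0.pkl","wb"))
    cv2.imwrite(f"pics/{n}0.png",cv2.cvtColor(d["frame"],cv2.COLOR_RGB2BGR))
    print(n,d["camera_matrix"].tolist(),np.round(d["R"],3).tolist(),d["t"], (-d["R"].T@d["t"]).round(0))
print(ctrl.get_time())
E
```

```text
pics
side [[396.1014697759644, 0.0, 317.3058470599871], [0.0, 396.1014697759644, 198.94024704310752], [0.0, 0.0, 1.0]] [[0.98, -0.2, 0.003], [-0.112, -0.564, -0.818], [0.165, 0.802, -0.575]] [-524.43901679  101.12361511  857.45260819] [ 384. -735.  577.]
top [[364.47062554025905, 0.0, 318.28168867448994], [0.0, 364.47062554025905, 197.63136855246358], [0.0, 0.0, 1.0]] [[-0.02, -1.0, -0.013], [-0.981, 0.022, -0.191], [0.191, 0.009, -0.982]] [-38.48390876 547.20179748 977.60206146] [ 350.  -59. 1063.]
0.1
```

View pics/side0.png

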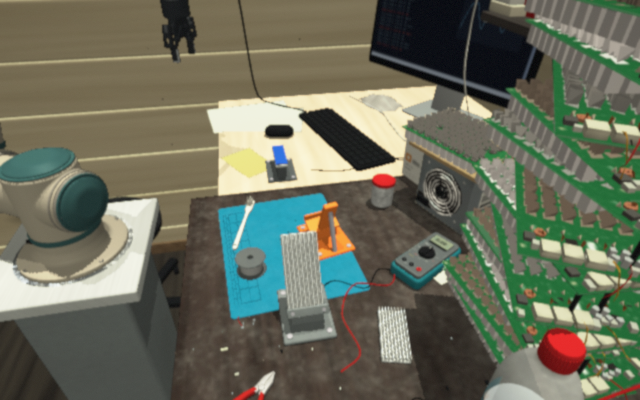

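View pics/top0.png

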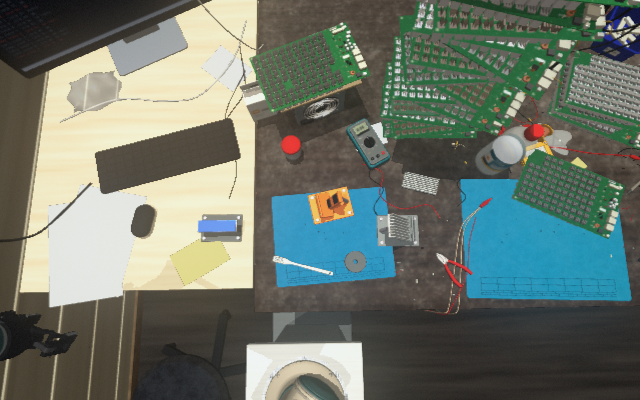

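Heat-sink candidates: the one leaning in the grey rack (top ~(398,228), side ~(303,270)), and a finned block lying flat on the bench (top ~(420,183), side ~(395,335)). The task says it stands in the rack, so the first fits; I'll check it in crops and against its dimensions.

```bash
cat > h.py <<'E'
import pickle,cv2,numpy as np
def load(n,k=0): return pickle.load(open(f"pics/{n}{k}.pkl","rb"))
def cloud(d):
    K=d["camera_matrix"];z=d["depth"]
    v,u=np.mgrid[0:400,0:640]
    c=np.stack([(u-K[0,2])/K[0,0]*z,(v-K[1,2])/K[1,1]*z,z],-1)
    X=(c-d["t"])@d["R"]; X[z==0]=np.nan
    return X
def ray(d,u,v,h):
    K=d["camera_matrix"];r=d["R"].T@np.linalg.inv(K)@np.array([u,v,1.]);c=-d["R"].T@d["t"]
    return c+r*(h-c[2])/r[2]
E
python3 - <<'E'
from h import *
s=load("side");t=load("top")
a=cv2.resize(s["frame"][180:350,225:425],None,fx=4,fy=3.5,interpolation=cv2.INTER_CUBIC)[:,:800]
b=cv2.resize(t["frame"][120:285,180:440],None,fx=3,fy=3,interpolation=cv2.INTER_CUBIC)
cv2.imwrite("pics/c1.png",a[...,::-1]);cv2.imwrite("pics/c2.png",b[...,::-1])
T=cloud(t);S=cloud(s)
def med(X,u,v): return np.round(np.nanmedian(X[v-1:v+2,u-1:u+2].reshape(-1,3),0),1)
for n,u,v in [("desk",170,265),("desk2",230,255),("resttop",218,226),("bench",270,290),("mat",300,240),("tin",290,145),("spool",355,261),("hs",398,228),("flat",420,183)]: print(n,med(T,u,v))
for n,u,v in [("hs",303,250),("hs",305,290),("flat",395,335),("resttop",279,156),("tin",383,180)]: print("S",n,med(S,u,v))
E
```

```text
desk [368.1 384.8  -7.1]
desk2 [393.4 211.   -7.1]
resttop [472.4 233.2  47.4]
bench [ 2.926e+02  9.320e+01 -2.000e-01]
mat [431.8   5.9   2.6]
tin [699.   28.2  65. ]
spool [ 368.7 -150.9    2. ]
hs [ 451.3 -256.5  114.3]
flat [ 592.4 -350.9    9.9]
S hs [ 460.5 -244.   123.6]
S hs [ 457.2 -277.5   64. ]
S flat [ 596.8 -356.3    4.8]
S resttop [473.  220.1  49.3]
S tin [701.7  24.1  66.1]
```

View pics/c1.png

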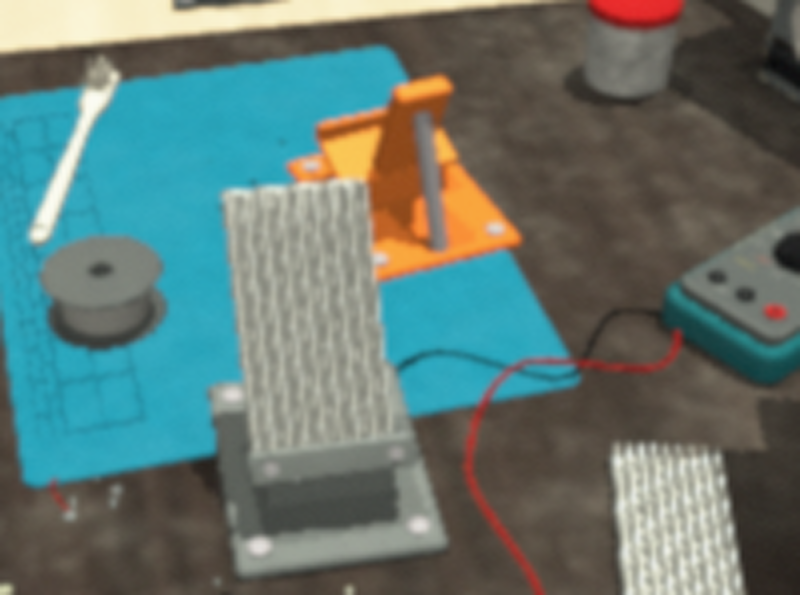

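View pics/c2.png

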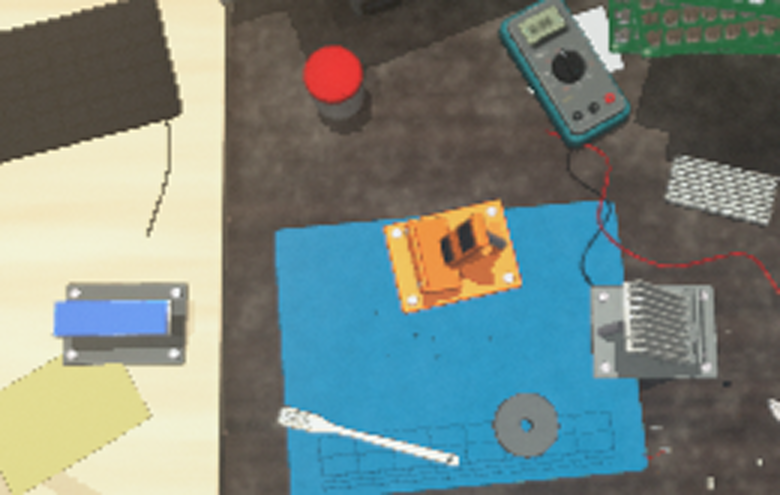

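```bash
cat >> h.py <<'E'
def rays(d,uv,h):
    return np.array([ray(d,u,v,h) for u,v in uv])
E
python3 - <<'E'
from h import *
s=load("side");t=load("top")
T=cloud(t);S=cloud(s)
def rect(name,pts):
    r=cv2.minAreaRect(np.ascontiguousarray(pts[:,:2],dtype=np.float32)); print(name,len(pts),"c",np.round(r[0],1),"size",np.round(r[1],1),"ang",round(r[2],1))
def maskcast(d,X,hue,smin,vmin,h,box,zr,name):
    hsv=cv2.cvtColor(d["frame"],cv2.COLOR_RGB2HSV)
    m=(hsv[...,0]>=hue[0])&(hsv[...,0]<=hue[1])&(hsv[...,1]>=smin)&(hsv[...,2]>=vmin)
    m&=(X[...,2]>zr[0])&(X[...,2]<zr[1])&(X[...,0]>box[0])&(X[...,0]<box[1])&(X[...,1]>box[2])&(X[...,1]<box[3])
    m=cv2.morphologyEx(m.astype(np.uint8),cv2.MORPH_OPEN,np.ones((2,2)))
    v,u=np.nonzero(m); p=rays(d,np.c_[u,v],h); rect(name,p); return m
for n,d,X in (("T",t,T),("S",s,S)):
    maskcast(d,X,(105,130),100,80,48,(430,520,150,300),(38,60),n+" rest blue")
    maskcast(d,X,(5,22),130,80,8,(380,560,-130,30),(2,14),n+" stand foot")
    maskcast(d,X,(0,180),0,80,8,(370,530,-350,-190),(5,12),n+" rack foot")
# gray rest foot
    maskcast(d,X,(0,180),0,60,-1,(420,530,140,290),(-4,3),n+" rest foot")
    maskcast(d,X,(0,8),130,80,68,(650,750,-20,80),(40,80),n+" tin cap")
# local z profile for stand
for n,X,d in (("T",T,t),("S",S,s)):
    hsv=cv2.cvtColor(d["frame"],cv2.COLOR_RGB2HSV)
    m=(hsv[...,0]>=5)&(hsv[...,0]<=22)&(hsv[...,1]>130)&(abs(X[...,0]-465)<90)&(abs(X[...,1]+40)<100)
    p=X[m]; 
    for z in range(0,150,10):
        q=p[(p[:,2]>=z)&(p[:,2]<z+10)]
        if len(q): print(n,z,len(q),q.mean(0).round(1),q.min(0).round(0),q.max(0).round(0))
# hs fins
m=(abs(S[...,0]-455)<60)&(abs(S[...,1]+255)<90)&(S[...,2]>50)&(S[...,2]<170)
p=S[m]
c=p.mean(0);w,V=np.linalg.eigh(np.cov((p-c).T));print("hs",len(p),c.round(1),np.sqrt(w).round(1),V.round(3).tolist())
# point the bench reel
for u,v in((250,262),):
    print(S[v-3:v+4,u-15:u+16].reshape(-1,3).mean(0))
E
```

```text
T rest blue 413 c [471.  235.7] size [102.2  31. ] ang 88.8
T stand foot 403 c [515.4 -79.5] size [ 74.7 107. ] ang 2.6
T rack foot 494 c [ 451.9 -279.9] size [119.3  86.9] ang 88.8
T rest foot 500 c [465.  230.9] size [112.7  91.1] ang 88.8
T tin cap 297 c [698.7  23.6] size [54.7 54.1] ang 88.6
S rest blue 198 c [478.4 226.8] size [102.7  32.6] ang 87.7
S stand foot 290 c [526.3 -86.7] size [ 54.4 109.2] ang 22.6
S rack foot 1123 c [ 457.5 -280.4] size [119.7  89.2] ang 89.0
S rest foot 413 c [470.  227.6] size [114.1  95.8] ang 89.4
S tin cap 274 c [702.1  15.3] size [57.7 56.9] ang 78.7
T 0 417 [514.4 -82.9   7.1] [ 480. -140.    0.] [555. -22.  10.]
T 10 39 [511.3 -83.2  11.1] [ 482. -139.   10.] [550. -30.  14.]
T 20 13 [519.7 -85.   29.1] [499. -91.  28.] [552. -75.  30.]
T 30 173 [523.3 -68.5  35.5] [493. -91.  30.] [555. -43.  40.]
T 40 53 [525.7 -55.7  44.6] [492. -91.  40.] [555. -43.  50.]
T 50 46 [522.9 -60.1  53.2] [493. -96.  50.] [554. -46.  60.]
T 60 17 [532.2 -87.3  65.3] [519. -93.  60.] [546. -83.  70.]
T 70 10 [530.7 -91.   73.5] [520. -98.  70.] [548. -85.  78.]
[... 516 characters left out ...]
  30.] [544. -52.  40.]
S 40 107 [517.9 -66.7  44. ] [ 495. -125.   40.] [547. -49.  50.]
S 50 45 [523.1 -79.1  53.8] [498. -98.  50.] [539. -51.  60.]
S 60 29 [530.7 -98.9  65.6] [ 521. -117.   61.] [552. -92.  70.]
S 70 24 [ 531.4 -100.4   75.5] [ 522. -105.   70.] [553. -90.  80.]
S 80 25 [ 532.8 -103.3   84.3] [ 523. -107.   80.] [552. -94.  89.]
S 90 42 [ 537.2 -107.7   94.7] [ 523. -113.   91.] [ 553. -102.   99.]
S 100 69 [ 538.9 -109.8  106.4] [ 525. -114.  100.] [ 554. -100.  110.]
S 110 22 [ 540.  -106.4  111. ] [ 529. -112.  110.] [ 552. -101.  113.]
hs 2739 [ 454.7 -264.4   97.5] [ 7.  17.9 38. ] [[0.029, 1.0, -0.002], [0.823, -0.023, 0.567], [-0.567, 0.018, 0.823]]
[nan nan nan]
```

```bash
python3 - <<'E'
from h import *
s=load("side");t=load("top")
T=cloud(t);S=cloud(s)
for n,d,X in (("T",t,T),("S",s,S)):
    hsv=cv2.cvtColor(d["frame"],cv2.COLOR_RGB2HSV)
    m=(hsv[...,0]>=5)&(hsv[...,0]<=22)&(hsv[...,1]>130)&(abs(X[...,0]-520)<110)&(abs(X[...,1]+80)<110)
    f=m&(X[...,2]<14)
    v,u=np.nonzero(f);p=rays(d,np.c_[u,v],8)
    r=cv2.minAreaRect(p[:,:2].astype(np.float32));print(n,"foot",np.round(r[0],1),np.round(r[1],1),round(r[2],1),"z",np.nanmedian(X[f][:,2]),cv2.boxPoints(r).round(0).tolist())
    f=m&(X[...,2]>90); p=X[f]
    r=cv2.minAreaRect(p[:,:2].astype(np.float32));print(n,"top of spine",np.round(r[0],1),np.round(r[1],1),round(r[2],1),p[:,2].max())
    f=m&(X[...,2]>42)&(X[...,2]<60)&(X[...,1]>-75); p=X[f]
    r=cv2.minAreaRect(p[:,:2].astype(np.float32));print(n,"lip",np.round(r[0],1),np.round(r[1],1),round(r[2],1),p[:,2].max())
    # fins
    m=(abs(X[...,0]-455)<45)&(abs(X[...,1]+255)<75)&(X[...,2]>70)&(X[...,2]<165)
    p=X[m]
    for k in range(3):
        A=np.c_[p[:,0],p[:,2],np.ones(len(p))];sol=np.linalg.lstsq(A,p[:,1],rcond=None)[0];e=p[:,1]-A@sol;p=p[abs(e)<2*e.std()]
    nn=np.array([sol[0],-1,sol[1]]);nn/=np.linalg.norm(nn)
    print(n,"hs plane n",nn.round(3),"y at (455,z=100)",(sol@[455,100,1]).round(1),"std",e.std().round(2),"x rng",p[:,0].min(),p[:,0].max(),"zmax",p[:,2].max(),"ytop",p[p[:,2]>p[:,2].max()-5].mean(0))
E
```

```text
T foot [533.1 -84.7] [ 89.5 119. ] 11.9 z 7.507710589764158 [[477.0, -36.0], [502.0, -152.0], [589.0, -134.0], [565.0, -17.0]]
T top of spine [ 537.1 -104.7] [29.1 17. ] 16.7 112.78586117143249
T lip [526.6 -51.1] [70.3 10.3] 12.7 56.85602733920123
T hs plane n [-0.036 -0.844  0.535] y at (455,z=100) -264.5 std 5.9 x rng 423.01896167912446 482.8312700408624 zmax 156.10937813204507 ytop [ 453.42514727 -235.75112487  153.0971433 ]
S foot [543.4 -69.7] [115.9 153.8] 9.9 z 8.142476858794236 [[473.0, -4.0], [500.0, -155.0], [614.0, -136.0], [587.0, 16.0]]
S top of spine [ 538.8 -107.2] [30.  13.3] 6.0 113.09603416425426
S lip [514.2 -55.3] [38.3  7.3] 12.8 53.14739866365814
S hs plane n [-0.024 -0.871  0.491] y at (455,z=100) -261.0 std 6.49 x rng 424.6379367043579 484.6963043025513 zmax 155.01561092027765 ytop [ 455.86854491 -237.2085245   152.44780956]
```

```bash
python3 - <<'E'
from h import *
s=load("side");t=load("top")
T=cloud(t);S=cloud(s)
u=np.array([0,.5,.866]);n=np.array([0,-.866,.5]);c=np.array([454,-258,95.])
for nm,X in(("T",T),("S",S)):
    m=(abs(X[...,0]-454)<50)&(abs(X[...,1]+250)<80)&(X[...,2]>60)&(X[...,2]<170)
    p=X[m]-c; a=p@u;b=p@n
    print(nm,"a max",np.percentile(a,[50,95,99,100]).round(1))
    for lo in range(-40,75,10):
        q=(a>=lo)&(a<lo+10)
        if q.sum()>5: print(nm,lo,q.sum(),"n-percentiles",np.percentile(b[q],[0,5,25,50,75,95,100]).round(1),"x",(np.percentile(p[q][:,0],[1,99])+454).round(1))
# image crop of rack top view, big
f=cv2.resize(t["frame"][205:255,365:430],None,fx=10,fy=10,interpolation=cv2.INTER_NEAREST);cv2.imwrite("pics/c3.png",f[...,::-1])
E
```

```text
T a max [27.6 62.6 63.9 65.1]
T -40 30 n-percentiles [ 0.8  1.9  6.1 11.1 13.2 14.2 14.3] x [423.3 480.3]
T -30 26 n-percentiles [ 0.4  0.9  4.4  8.5 12.8 13.7 13.9] x [423.1 481.7]
T -20 34 n-percentiles [-37.2 -34.6   1.2   5.   12.4  13.9  14.4] x [423.1 478.4]
T -10 26 n-percentiles [ 0.6  1.6  4.4  9.9 12.9 13.6 14. ] x [425.7 480.9]
T 0 29 n-percentiles [ 1.2  1.4  4.5 11.3 12.9 14.  14.1] x [423.6 479.4]
T 10 35 n-percentiles [ 0.7  0.9  4.5  8.5 12.7 13.5 14. ] x [423.4 482.1]
T 20 29 n-percentiles [-0.4  0.2  3.9 10.6 13.  14.1 14.2] x [423.1 478.7]
T 30 33 n-percentiles [ 1.   1.3  3.6  7.9 12.8 14.2 14.5] x [426.3 481.2]
T 40 41 n-percentiles [ 0.7  1.2  2.1  7.4 12.2 13.2 14.7] x [423.9 482.1]
T 50 70 n-percentiles [-4.2 -2.5  0.9  2.7 10.1 13.7 14.1] x [423.7 481.6]
T 60 66 n-percentiles [-3.8 -2.8 -0.7  1.9  8.8 12.7 13.3] x [424.7 481.8]
S a max [10.8 58.5 62.2 62.6]
S -40 213 n-percentiles [-2.5 -1.4 -0.   1.6 11.2 13.1 14.6] x [424.8 482.9]
S -30 206 n-percentiles [-3.1 -1.3  0.1  1.8 11.6 13.6 15.5] x [425.  483.6]
S -20 212 n-percentiles [-2.6 -1.5  0.2  1.7 11.6 13.4 15. ] x [425.  483.3]
S -10 208 n-percentiles [-2.4 -1.3  0.   2.3 11.3 13.4 13.9] x [425.  482.9]
S 0 204 n-percentiles [-3.3 -1.2  0.3  1.8 11.3 13.2 14.2] x [425.2 483.5]
S 10 218 n-percentiles [-4.3 -1.6  0.   1.9 11.3 12.9 14.9] x [425.1 483. ]
S 20 204 n-percentiles [-3.4 -1.3  0.   2.4 11.5 13.2 14.6] x [425.2 483.8]
S 30 213 n-percentiles [-2.9 -1.3  0.2  2.  11.3 13.1 14.7] x [425.3 483.2]
S 40 220 n-percentiles [-2.8 -1.2  0.4  2.2 11.3 13.5 14.3] x [425.3 484.3]
S 50 211 n-percentiles [-2.7 -1.2  0.4  1.8 11.2 13.  14.7] x [425.5 483.2]
S 60 83 n-percentiles [-5.7 -2.4 -0.5  1.   9.7 12.8 14.4] x [425.6 483.3]
```

View pics/c3.png

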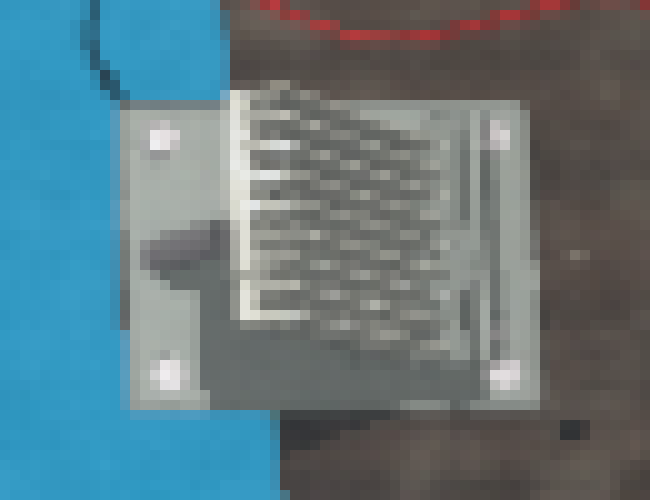

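```bash
cat >> h.py <<'E'
def frame(y,z):
    y=np.array(y,float);z=np.array(z,float);z/=np.linalg.norm(z);y-=z*(y@z);y/=np.linalg.norm(y)
    return np.stack([np.cross(y,z),y,z],1)
r_=np.radians
def easel(xdir,lean):
    x=np.array([*xdir,0.])/np.hypot(*xdir);Z=np.array([0,0,1.])
    u=x*np.sin(lean)+Z*np.cos(lean); n=-x*np.cos(lean)+Z*np.sin(lean)  # n: out of the back
    return x,u,n,np.cross(Z,x)
RX,RU,RN,RY=easel((0.019,1),r_(30)); RC=np.array([453.8,-262.7,96.5])
SX,SU,SN,SY=easel((0.206,-.979),r_(20)); SC=np.array([534.5,-86.6,98.])
REST=np.array([472.5,231,48.])
E
python3 - <<'E'
from h import *
from rig import ctrl
def ik(nm,p,R):
    for s in(1,-1):
        Q=R@np.diag([s,s,1]); q=ctrl.inverse_kinematics(p,Q); print(nm,s,None if q is None else np.round(q,2))
R1=frame(RN,-RU)
for k in(44,134): ik(f"rack{k}",RC+k*RU,R1)
R2=frame(SN,-SU)   # hs z: rack n -> tool y ; in stand hs z=-SN
for k in(44,104,140): ik(f"stand{k}",SC+k*SU+3*SN,R2)
R3=frame(SY,-SN)
for k in(0,60,110): ik(f"grip{k}",SC+k*SN,R3)
ik("griplift",SC+40*SU+70*SN,R3)
R4=frame((1,0,0),(0,0,-1))
for k in(10,80): ik(f"rest{k}",REST+[0,0,k],R4)
for k in(10,80):
  for th in (20,40):
    ik(f"rest{k} tilt{th}",REST+[0,0,k],frame((1,0,0),(0,-np.sin(r_(th)),-np.cos(r_(th)))))
t=load("top");print("reel",ray(t,355,261,34))
E
```

```text
rack44 1 [-0.3   0.26  1.98 -0.68  0.87  1.74]
rack44 -1 [-0.3   0.26  1.98 -0.68  0.87 -1.41]
rack134 1 [-0.2   0.17  1.87 -0.59  1.08  1.67]
rack134 -1 [-0.2   0.17  1.87 -0.59  1.08 -1.47]
stand44 1 [-0.48  0.41  1.64  0.28  1.33 -2.36]
stand44 -1 [-0.48  0.41  1.64  0.28  1.33  0.78]
stand104 1 [-0.51  0.38  1.54  0.26  1.47 -2.34]
stand104 -1 [-0.51  0.38  1.54  0.26  1.47  0.8 ]
stand140 1 [-0.52  0.37  1.47  0.26  1.55 -2.34]
stand140 -1 [-0.52  0.37  1.47  0.26  1.55  0.8 ]
grip0 1 None
grip0 -1 None
grip60 1 None
grip60 -1 None
grip110 1 [ 0.52  0.64  1.93 -1.13  1.44  1.03]
grip110 -1 [ 0.52  0.64  1.93 -1.13  1.44 -2.12]
griplift 1 None
griplift -1 None
rest10 1 [ 0.32  0.38  1.88 -0.    0.88  0.32]
rest10 -1 None
rest80 1 [ 0.32  0.3   1.79 -0.    1.05  0.32]
rest80 -1 None
rest10 tilt20 1 [ 0.52  0.48  1.76 -0.34  1.1   0.71]
rest10 tilt20 -1 [ 0.52  0.48  1.76 -0.34  1.1  -2.44]
rest10 tilt40 1 [ 0.66  0.63  1.65 -0.55  1.37  0.91]
rest10 tilt40 -1 [ 0.66  0.63  1.65 -0.55  1.37 -2.23]
rest80 tilt20 1 [ 0.52  0.4   1.68 -0.32  1.25  0.65]
rest80 tilt20 -1 [ 0.52  0.4   1.68 -0.32  1.25 -2.49]
rest80 tilt40 1 [ 0.66  0.55  1.59 -0.53  1.49  0.84]
rest80 tilt40 -1 [ 0.66  0.55  1.59 -0.53  1.49 -2.3 ]
reel [ 368.1785956  -148.27328229   34.        ]
```

```bash
python3 - <<'E'
from h import *
from rig import ctrl
def ik(p,R):
    o=[]
    for s in(1,-1):
        q=ctrl.inverse_kinematics(p,R@np.diag([s,s,1])); o.append("--" if q is None else str(np.round(q,2)))
    return o
for th in(10,15,20,25,30,35,40):
    c,s=np.cos(r_(th)),np.sin(r_(th)); z=-SN*c-SU*s; R=frame(SY,z)
    for k in(0,100): print(th,"grip",k,ik(SC+8*SU-k*z,R))
    print(th,"lift",ik(SC+50*SU+40*SN,R), "hi",ik(SC+[0,60,130],R))
    for sg in(1,-1):
        R=frame((1,0,0),(0,sg*s,-c)); print(th,"rest",sg,ik(REST+[0,-8*sg,8],R),ik(REST+[0,-8*sg,88],R))
E
```

```text
10 grip 0 ['--', '--']
10 grip 100 ['[ 0.44  0.51  1.92 -1.06  1.32  0.85]', '[ 0.44  0.51  1.92 -1.06  1.32 -2.29]']
10 lift ['[ 0.32  0.48  1.96 -1.14  1.24  0.83]', '[ 0.32  0.48  1.96 -1.14  1.24 -2.31]'] hi ['[ 0.39  0.41  1.85 -1.05  1.37  0.68]', '[ 0.39  0.41  1.85 -1.05  1.37 -2.46]']
10 rest 1 ['[0.19 0.36 1.94 0.24 0.82 0.03]', '--'] ['[0.19 0.26 1.84 0.2  1.01 0.09]', '--']
10 rest -1 ['[ 0.44  0.43  1.81 -0.19  0.98  0.55]', '[ 0.44  0.43  1.81 -0.19  0.98 -2.59]'] ['[ 0.44  0.34  1.72 -0.17  1.16  0.52]', '[ 0.44  0.34  1.72 -0.17  1.16 -2.63]']
15 grip 0 ['[ 0.24  0.52  2.   -1.16  1.1   0.86]', '[ 0.24  0.52  2.   -1.16  1.1  -2.28]']
15 grip 100 ['[ 0.4   0.45  1.91 -1.    1.27  0.76]', '[ 0.4   0.45  1.91 -1.    1.27 -2.38]']
15 lift ['[ 0.29  0.44  1.95 -1.08  1.19  0.75]', '[ 0.29  0.44  1.95 -1.08  1.19 -2.4 ]'] hi ['[ 0.36  0.37  1.83 -0.99  1.33  0.6 ]', '[ 0.36  0.37  1.83 -0.99  1.33 -2.54]']
15 rest 1 ['[ 0.13  0.36  1.97  0.36  0.81 -0.12]', '--'] ['[ 0.13  0.26  1.87  0.31  1.   -0.03]', '--']
15 rest -1 ['[ 0.49  0.46  1.78 -0.27  1.04  0.64]', '[ 0.49  0
[... 2478 characters left out ...]
[ 0.64  0.6   1.66 -0.5   1.31 -2.26]'] ['[ 0.64  0.51  1.59 -0.48  1.45  0.8 ]', '[ 0.64  0.51  1.59 -0.48  1.45 -2.34]']
40 grip 0 ['[ 0.02  0.36  1.92 -0.69  0.88  0.27]', '--']
40 grip 100 ['[ 0.12  0.26  1.81 -0.59  1.11  0.19]', '--']
40 lift ['[ 0.07  0.29  1.86 -0.62  1.01  0.2 ]', '--'] hi ['[ 0.15  0.24  1.73 -0.57  1.2   0.16]', '--']
40 rest 1 ['[-0.15  0.45  2.08  0.89  0.96 -0.81]', '[-0.15  0.45  2.08  0.89  0.96  2.33]'] ['[-0.15  0.32  2.    0.79  1.1  -0.62]', '[-0.15  0.32  2.    0.79  1.1   2.52]']
40 rest -1 ['[ 0.67  0.64  1.64 -0.54  1.38  0.92]', '[ 0.67  0.64  1.64 -0.54  1.38 -2.22]'] ['[ 0.67  0.55  1.57 -0.53  1.51  0.84]', '[ 0.67  0.55  1.57 -0.53  1.51 -2.31]']
```

```bash
python3 - <<'E'
from h import *
from rig import ctrl
R1=frame(RN,-RU)
ctrl.move_pose(RC+134*RU,R1)
print(ctrl.get_time(),ctrl.get_ft_force())
hit=ctrl.line_to(RC+44*RU,velocity=120,contact_N=8)
print(hit,ctrl.get_tool_pos(),ctrl.get_time(),ctrl.get_ft_force())
for n in("side",):
    d=ctrl.get_image(n);pickle.dump(d,open(f"pics/{n}1.pkl","wb"));cv2.imwrite(f"pics/{n}1.png",cv2.resize(d["frame"][120:360,180:460],None,fx=2.5,fy=2.5)[...,::-1])
E
```

```text
2.75 [-0.15378858 -0.27735857  0.10725737]
False [ 454.68476861 -240.68341749  135.07366991] 3.65 [0.0687966  0.00241857 0.27026127]
```

View pics/side1.png

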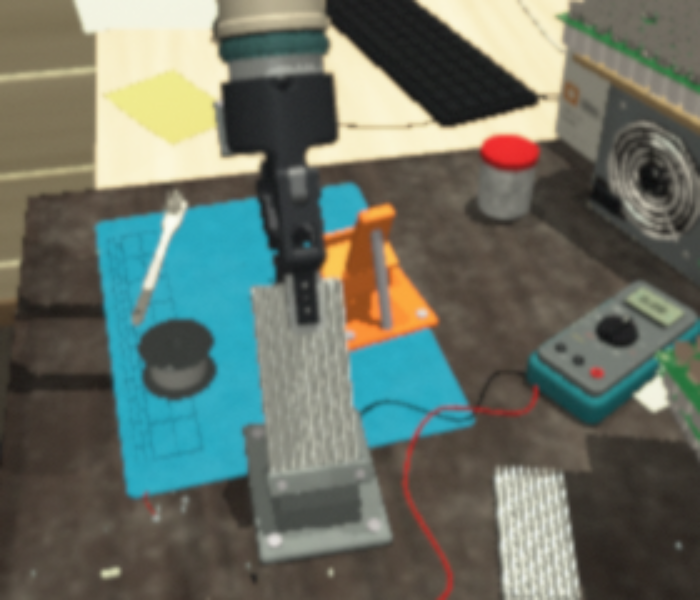

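The finger (crop ~(307,300)) sits centred over the upper end of the rack's heat sink. I'm closing the gripper.

```bash
python3 - <<'E'
from h import *
from rig import ctrl
ctrl.close(70)
print(ctrl.get_gripper_width(),ctrl.get_ft_force())
p=np.array(ctrl.get_tool_pos())
ctrl.line_to(p+40*RU,velocity=100)
ctrl.line_to(p+40*RU+[0,0,60],velocity=150)
print(ctrl.get_gripper_width(),ctrl.get_ft_force(),ctrl.get_time())
R2=frame(-SN,-SU)
ctrl.move_pose(SC+125*SU+1.5*SN,R2)
print(ctrl.get_time(),ctrl.get_ft_force())
for n in("side","top"):
    d=ctrl.get_image(n);pickle.dump(d,open(f"pics/{n}2.pkl","wb"));cv2.imwrite(f"pics/{n}2.png",cv2.resize(d["frame"][60:330,180:500],None,fx=2.2,fy=2.2)[...,::-1])
E
```

```text
16.243737562991345 [-0.30625715  3.7009732   2.93113075]
15.860125083371246 [-1.0362952   0.03753878 -3.28243921] 5.4333
6.25 [ -5.21879382 -28.68841514 -16.72081946]
```

View pics/side2.png

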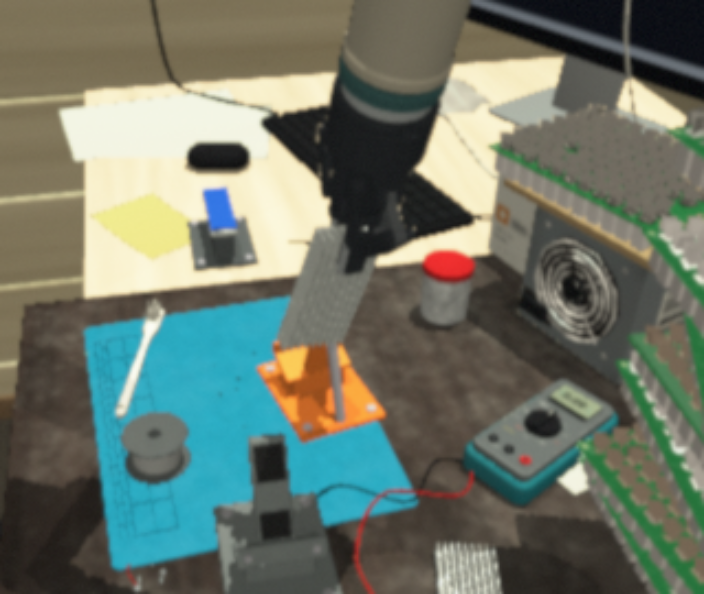

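View pics/top2.png

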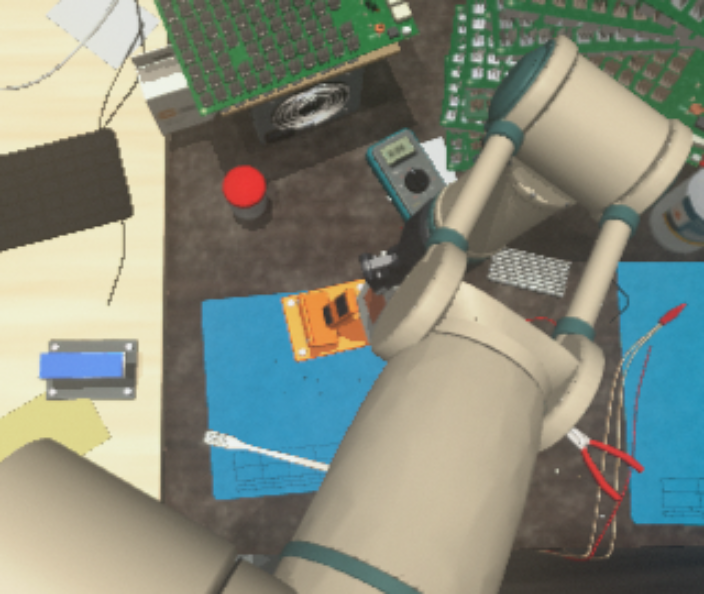

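The carried sink swept into the spine from behind: my approach pose was too low, with its lower end below the spine's top. I'll back out the way it came and check how it sits in the grip.

```bash
python3 - <<'E'
from h import *
from rig import ctrl
print(ctrl.get_ft_force(),ctrl.get_gripper_width(),ctrl.get_tool_pos())
R1=frame(RN,-RU)
ctrl.move_pose(RC+84*RU+[0,0,60],R1)
print(ctrl.get_time(),ctrl.get_ft_force(),ctrl.get_gripper_width())
R2=frame(-SN,-SU)
ctrl.line_to(RC+84*RU+[0,0,180],velocity=250)
d=ctrl.get_image("side");pickle.dump(d,open("pics/side3.pkl","wb"));cv2.imwrite("pics/side3.png",cv2.resize(d["frame"][0:300,180:500],None,fx=2.,fy=2.)[...,::-1])
print(ctrl.get_time())
E
```

```text
[ -5.18029623 -28.78577625 -17.47250084] 16.245038881655802 [ 540.75467561 -144.45947819  208.80358637]
7.1667 [ 0.28788368 -2.77716293 -1.51227103] 15.940555106584414
7.85
```

View pics/side3.png

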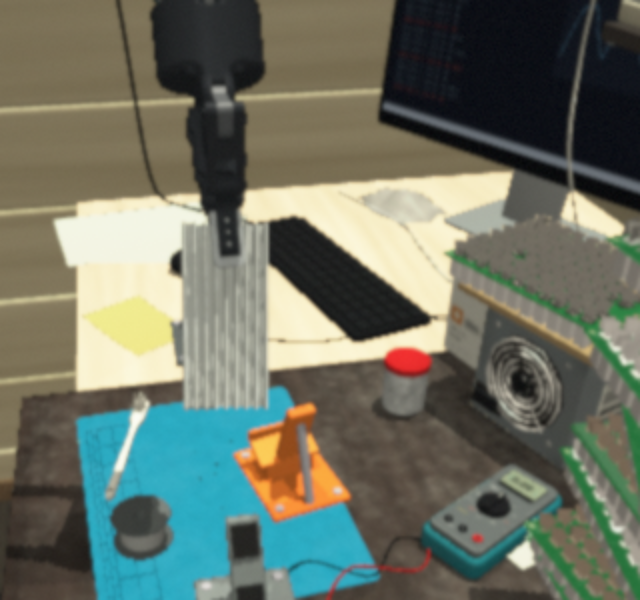

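```bash
cat >> h.py <<'E'
def hsfit(X,c,R,lo=-75,hi=75,ny=(-25,25)):
    """express cloud in tool-ish frame R (x width? y thickness, z along) around c"""
    p=(X.reshape(-1,3)-c)@R
    return p[~np.isnan(p[:,0])]
E
python3 - <<'E'
from h import *
from rig import ctrl
S=cloud(load("side",3)); tcp=np.array(ctrl.get_tool_pos());R=np.array(ctrl.get_orientation())
p=hsfit(S,tcp,R); # tool frame
m=(abs(p[:,0])<50)&(abs(p[:,1])<25)&(p[:,2]>22)&(p[:,2]<130)
p=p[m]
print(tcp,len(p))
for lo in range(20,130,10):
    q=p[(p[:,2]>=lo)&(p[:,2]<lo+10)]
    if len(q)>5: print(lo,len(q),"x",np.percentile(q[:,0],[1,99]).round(1),"y",np.percentile(q[:,1],[1,50,97]).round(1))
print(p[:,2].max())
E
```

```text
[ 453.30055348 -220.44893357  346.49819975] 2811
20 244 x [-32.2  25.8] y [-5. -2. 10.]
30 310 x [-33.   25.4] y [-5.5 -2.4 10. ]
40 305 x [-33.9  24.2] y [-5.4 -2.2  9.8]
50 305 x [-34.9  23.7] y [-5.7 -2.3  9.5]
60 307 x [-35.8  22.8] y [-5.7 -2.5  9.3]
70 305 x [-36.6  22.2] y [-6.1 -2.7  9.3]
80 294 x [-36.8  21.1] y [-5.7 -2.7  9.4]
90 296 x [-37.7  20. ] y [-5.9 -2.6  9.2]
100 291 x [-38.5  19.4] y [-6.4 -2.9  9.3]
110 154 x [-38.5  18.8] y [-6.6 -3.   8.9]
117.21846828125928
```

```bash
cat >> h.py <<'E'
def stand_tool(k,off=3.):
    a=np.arctan(0.073); 
    B=np.stack([np.cross([0,1,0],[-np.sin(a),0,np.cos(a)]),[0,1,0],[-np.sin(a),0,np.cos(a)]],1) # hs frame in tool: cols w, hsz, down
    W=np.stack([np.cross(-SN,-SU),-SN,-SU],1)
    R=W@B.T
    return SC+k*SU+off*SN-R@np.array([-5.5,1.,50.]),R
E
python3 - <<'E'
from h import *
from rig import ctrl
for k in(160,110,0):
    p,R=stand_tool(k); print(k,p.round(1),np.linalg.det(R).round(3),ctrl.inverse_kinematics(p,R))
p,R=stand_tool(160); ctrl.move_pose(p,R)
print(ctrl.get_time(),ctrl.get_ft_force())
p,R=stand_tool(95); ctrl.line_to(p,R,velocity=120)
print(ctrl.get_time(),ctrl.get_ft_force())
for n in("side","top"):
    d=ctrl.get_image(n);pickle.dump(d,open(f"pics/{n}4.pkl","wb"));cv2.imwrite(f"pics/{n}4.png",cv2.resize(d["frame"][60:300,240:460],None,fx=2.5,fy=2.5)[...,::-1])
S=cloud(load("side",4)); c=SC+95*SU+3*SN
q=(S.reshape(-1,3)-c)@np.stack([SY,SN,SU],1); q=q[~np.isnan(q[:,0])]
m=(abs(q[:,0])<45)&(abs(q[:,1])<20)&(abs(q[:,2])<80);q=q[m]
for lo in range(-70,10,10):
    w=q[(q[:,2]>=lo)&(q[:,2]<lo+10)]
    if len(w)>5: print(lo,len(w),"x",np.percentile(w[:,0],[1,99]).round(1),"n",np.percentile(w[:,1],[1,5,50,99]).round(1),w[:,2].min().round(1))
E
```

```text
160 [ 550.3 -152.9  297. ] 1.0 [-0.57555372  0.32318527  1.36978143  0.29834777  1.64424343  0.79334689]
110 [ 546.8 -136.2  250. ] 1.0 [-0.55532729  0.33084522  1.4747313   0.30170583  1.53077987  0.77909833]
0 [539.1 -99.4 146.6] 1.0 [-0.50811638  0.37960213  1.67514173  0.32423699  1.28009513  0.74416867]
8.65 [-0.62535865  0.98405988 -1.94176372]
9.3417 [ 0.47588336 -0.06331721 -2.93507273]
-70 37 x [-29.   29.8] n [-7.2 -6.6 -3.9  4.7] -64.4
-60 93 x [-29.7  29.3] n [-6.9 -6.8 -3.4  8.2] -60.0
-50 91 x [-29.5  29.5] n [-7.  -6.7 -3.7  7.4] -50.0
-40 91 x [-29.3  30.2] n [-7.4 -6.9 -3.9  7.1] -39.7
-30 96 x [-29.1  29.3] n [-7.7 -7.  -3.8  8.1] -29.9
-20 109 x [-29.1  29.4] n [-7.9 -7.1 -3.8  9. ] -19.7
-10 99 x [-29.3  29.3] n [-8.6 -7.4 -3.9  5.9] -9.8
0 110 x [-29.1  29.7] n [-7.7 -7.5 -4.2  7.9] 0.0
```

View pics/side4.png

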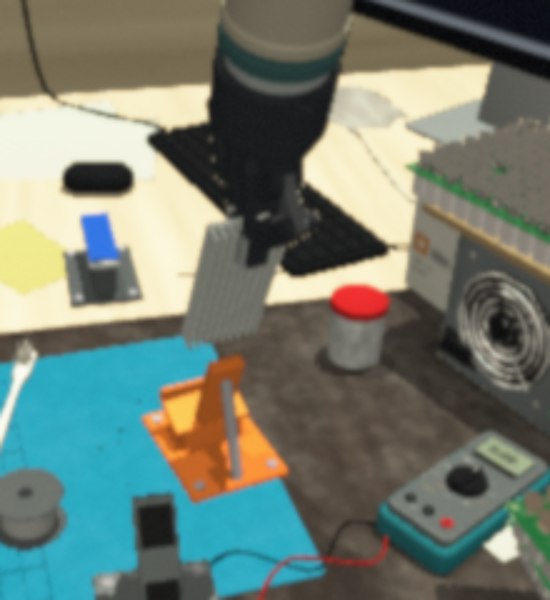

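View pics/top4.png

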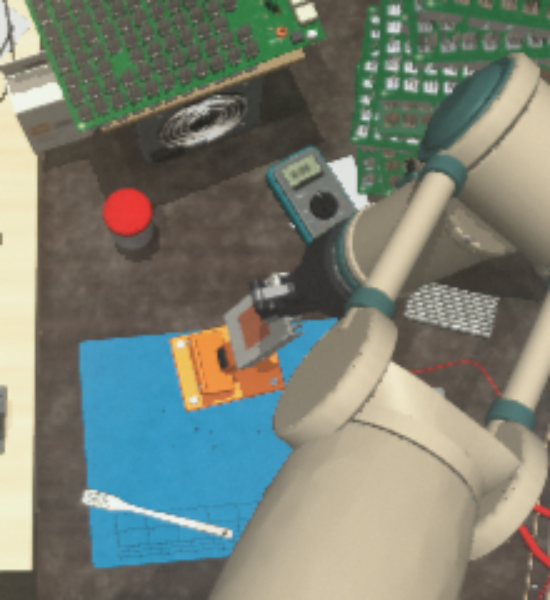

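```bash
python3 - <<'E'
from h import *
for k,n in((0,"top"),(4,"top"),(0,"side")):
    d=load(n,k);X=cloud(d);hsv=cv2.cvtColor(d["frame"],cv2.COLOR_RGB2HSV)
    m=(hsv[...,0]>=5)&(hsv[...,0]<=22)&(hsv[...,1]>110)
    q=(X[m]-SC)@np.stack([SY,SN,SU],1)
    for lo in(-70,-65,-60,-50,-40,-20,0,10,15,20):
        w=q[(q[:,2]>=lo)&(q[:,2]<lo+5)&(abs(q[:,0])<(15 if lo>-50 else 34))&(abs(q[:,1])<30)]
        if len(w)>3: print(n,k,lo,len(w),np.percentile(w[:,1],[1,25,50,75,99]).round(1), w[:,0].min().round(0),w[:,0].max().round(0))
E
```

```text
top 0 -70 139 [-21.9  -9.3  -1.1   6.   19.9] -34.0 33.0
top 0 -65 102 [-21.6  -9.   -1.1   7.9  20.9] -34.0 33.0
top 0 -60 39 [-13.5  16.8  18.5  19.7  21.1] -31.0 31.0
top 0 -40 5 [-11.7 -11.2 -11.2 -11.2 -10.8] -5.0 12.0
top 0 10 10 [-12.1 -11.5 -10.6 -10.1  -9.8] -13.0 10.0
top 0 15 35 [-20.9 -18.3 -14.6 -12.3  -9. ] -15.0 14.0
top 0 20 9 [-19.9 -18.4 -16.3 -15.7 -13.7] -12.0 7.0
top 4 -70 129 [-20.7  -9.3  -1.6   5.1  20.1] -34.0 34.0
top 4 -65 111 [-22.1  -9.1  -0.   10.7  20.5] -34.0 32.0
top 4 -60 32 [-15.8  16.1  18.4  19.4  20.9] -33.0 31.0
top 4 -40 10 [-11.8 -11.5 -11.3  -9.8  -8.8] -14.0 12.0
side 0 -70 132 [-24.4 -20.   -7.8   5.6  16.7] -34.0 34.0
side 0 -65 134 [-22.6 -10.9   0.2  12.5  17.6] -33.0 34.0
side 0 -60 40 [-22.2 -20.9  16.1  16.9  18.4] -32.0 9.0
side 0 -50 14 [-22.  -21.5 -21.1 -19.8 -14.9] -14.0 5.0
side 0 -40 17 [-22.6 -21.9 -21.3 -19.6 -12.9] -14.0 3.0
side 0 -20 14 [-21.8 -21.5 -21.2 -20.  -14.2] -14.0 14.0
side 0 0 22 [-22.7 -22.2 -21.4 -21.  -18.2] -14.0 15.0
side 0 10 18 [-22.3 -21.8 -21.4 -21.1 -15.1] -14.0 15.0
side 0 15 66 [-23.1 -20.3 -18.1 -14.8 -10.3] -15.0 15.0
side 0 20 8 [-20.3 -19.2 -16.1 -14.2 -14.1] -6.0 13.0
```

Alignment is good: lateral ±29.5 mm, fins about 4 mm clear of the back, about 3 mm clear of the lip. Lowering with a contact stop.

```bash
python3 - <<'E'
from h import *
from rig import ctrl
p,R=stand_tool(12); h=ctrl.line_to(p,R,velocity=110,contact_N=10)
print(h,(ctrl.get_tool_pos()-stand_tool(0)[0])@SU,ctrl.get_ft_force(),ctrl.get_time())
if not h:
    p,R=stand_tool(-8); h=ctrl.line_to(p,R,velocity=30,contact_N=5)
    print(h,(ctrl.get_tool_pos()-stand_tool(0)[0])@SU,ctrl.get_ft_force(),ctrl.get_time())
for n in("side",):
    d=ctrl.get_image(n);pickle.dump(d,open(f"pics/{n}5.pkl","wb"));cv2.imwrite(f"pics/{n}5.png",cv2.resize(d["frame"][100:300,250:450],None,fx=3,fy=3)[...,::-1])
E
```

```text
False 12.731638648626127 [-0.2065925  -0.30664639 -3.0305617 ] 10.35
True 0.7743020797217373 [ 0.01452954 -0.16624566  3.85692843] 10.8167
```

View pics/side5.png

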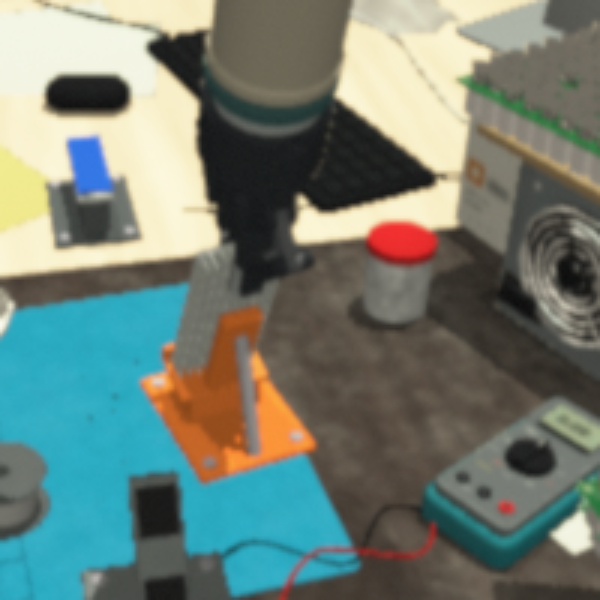

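The sink is in the slot and contacts the ledge at the predicted height. Nudging it to the back, then releasing and retreating.

```bash
python3 - <<'E'
from h import *
from rig import ctrl
p=np.array(ctrl.get_tool_pos())
h=ctrl.line_to(p-4*SN,velocity=20,contact_N=5);print(h,(ctrl.get_tool_pos()-p)@SN,ctrl.get_ft_force())
ctrl.open_gripper(); ctrl.pause(0.3); print(ctrl.get_ft_force(),ctrl.get_time())
p=np.array(ctrl.get_tool_pos())
ctrl.line_to(p+110*SU,velocity=200)
ctrl.line_to(p+110*SU+[-60,0,60],velocity=250)
for n in("side","top"):
    d=ctrl.get_image(n);pickle.dump(d,open(f"pics/{n}6.pkl","wb"));cv2.imwrite(f"pics/{n}6.png",cv2.resize(d["frame"][100:300,250:450],None,fx=3,fy=3)[...,::-1])
print(ctrl.get_time(),ctrl.get_gripper_width())
E
```

```text
False -3.246782387777159 [-0.93197463  3.06063491  4.39982733]
[ 0.59301723  0.13646135 -0.30496772] 12.1917
13.4833 85.41443498333292
```

View pics/side6.png

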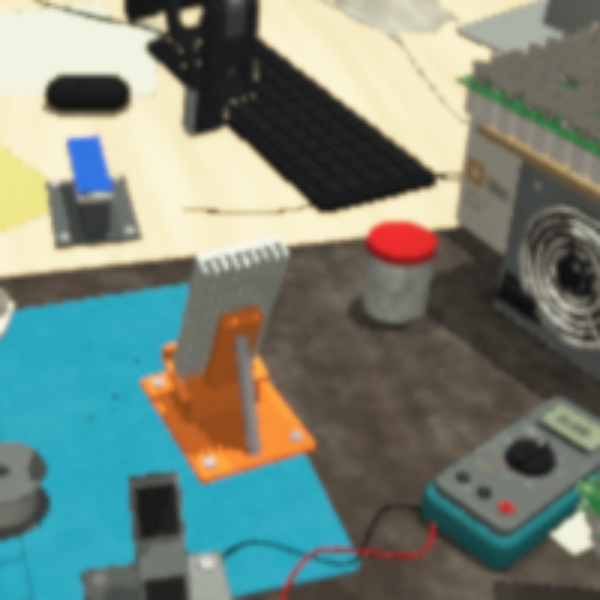

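View pics/top6.png

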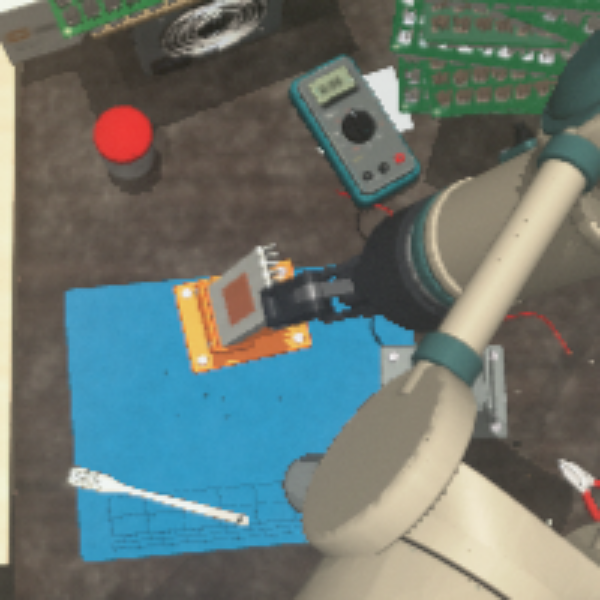

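```bash
python3 - <<'E'
from h import *
for n in("top","side"):
    d=load(n,6);X=cloud(d);hsv=cv2.cvtColor(d["frame"],cv2.COLOR_RGB2HSV)
    q=(X-SC)@np.stack([SY,SN,SU],1)
    m=(abs(q[...,0])<45)&(abs(q[...,1])<22)&(abs(q[...,2])<80)&((hsv[...,1]<90)|(n=="top"))
    q=q[m]
    for lo in range(-60,70,15):
        w=q[(q[:,2]>=lo)&(q[:,2]<lo+15)]
        if len(w)>4: print(n,lo,len(w),"y",np.percentile(w[:,0],[2,98]).round(1),"n",np.percentile(w[:,1],[2,10,50,90,98]).round(1))
    print("umax",q[:,2].max())
    if n=="top":
        w=q[(q[:,1]>5)&(q[:,1]<13)&(q[:,2]>-50)]
        A=np.c_[w[:,0],w[:,2],np.ones(len(w))];print(np.linalg.lstsq(A,w[:,1],rcond=None)[0])
E
```

```text
top -60 89 y [-31.4  30.1] n [ 0.3  7.8 15.8 20.  20.9]
top -45 47 y [-31.4  25.1] n [-2.4  7.   8.3  9.1  9.3]
top -30 49 y [-31.3  25.3] n [-4.3  6.7  8.3  9.3  9.9]
top -15 53 y [-31.2  25.6] n [-1.3  7.3  8.3  9.2  9.5]
top 0 55 y [-31.3  27.4] n [-2.3  6.9  7.8  8.9  9.5]
top 15 59 y [-31.4  26.1] n [0.2 6.9 8.  9.1 9.4]
top 30 57 y [-30.4  26.6] n [-5.8  6.6  7.6  8.6  9.2]
top 45 50 y [-7.3 27.4] n [-8.3 -6.6  7.4  8.5  9.2]
top 60 56 y [-5.3 27. ] n [-9.1 -6.4  4.1  7.6  8.5]
umax 67.00170701780114
[ 3.00296915e-03 -9.35583413e-03  8.09539193e+00]
side -60 50 y [-29.8  29.1] n [-7.3 -7.  -2.8  6.7 19.5]
side -45 50 y [-29.7  29.1] n [-7.7 -7.4 -3.6  2.7  6.7]
side -30 50 y [-29.7  29.4] n [-8.3 -7.2 -4.4  2.9  6.3]
side -15 56 y [-29.7  28.8] n [-7.9 -7.5 -4.   3.7  7.3]
side 0 81 y [-29.3  28.5] n [-8.2 -7.5 -3.9  1.1  6.1]
side 15 131 y [-29.4  29. ] n [-9.2 -8.  -5.4 -0.3  5.2]
side 30 125 y [-29.7  28.3] n [-8.6 -8.  -5.2  0.1  6.6]
side 45 167 y [-29.7  28.8] n [-8.7 -8.  -4.4  3.6  5.4]
side 60 192 y [-29.4  28.4] n [-8.7 -7.4  1.1  6.7  8.3]
umax 68.15124195427654
```

```bash
cat >> h.py <<'E'
HC=SC-1.2*SY+0.8*SU
_c,_s=np.cos(r_(25)),np.sin(r_(25))
ZG=-SN*_c-SU*_s; RG=frame(SY,ZG); PG=HC+4*SU
E
python3 - <<'E'
from h import *
from rig import ctrl
mid=PG-110*ZG+np.array([-30,40,100])
print(ctrl.get_joints(),ctrl.get_tool_pos())
for p in(mid,PG-110*ZG,PG): print(p.round(0),ctrl.inverse_kinematics(p,RG))
p=np.array(ctrl.get_tool_pos());ctrl.line_to(p+[-60,20,40],velocity=250)
ctrl.move_pose(mid,RG); print(ctrl.get_time())
ctrl.line_to(PG-110*ZG,velocity=200)
h=ctrl.line_to(PG-20*ZG,velocity=120,contact_N=6)
print(h,ctrl.get_time(),ctrl.get_ft_force())
for n in("side","top"):
    d=ctrl.get_image(n);pickle.dump(d,open(f"pics/{n}7.pkl","wb"));cv2.imwrite(f"pics/{n}7.png",cv2.resize(d["frame"][100:300,250:450],None,fx=3,fy=3)[...,::-1])
E
```

```text
[-0.6169025   0.22603946  1.48193278  0.28889074  1.64474888  0.75039033] [ 488.09723589 -140.0576597   307.50727976]
[488.  28. 280.] [ 0.4144921   0.2339079   1.74714162 -0.77508396  1.42155076  0.43347192]
[518. -12. 180.] [ 0.32042011  0.34988203  1.868938   -0.85428491  1.19906017  0.55430625]
[534. -88. 103.] [ 0.16737472  0.44412848  1.98077754 -1.01059729  0.9863566   0.66488587]
15.1167
False 16.725 [-0.45646602  0.3180013   0.32853135]
```

View pics/side7.png

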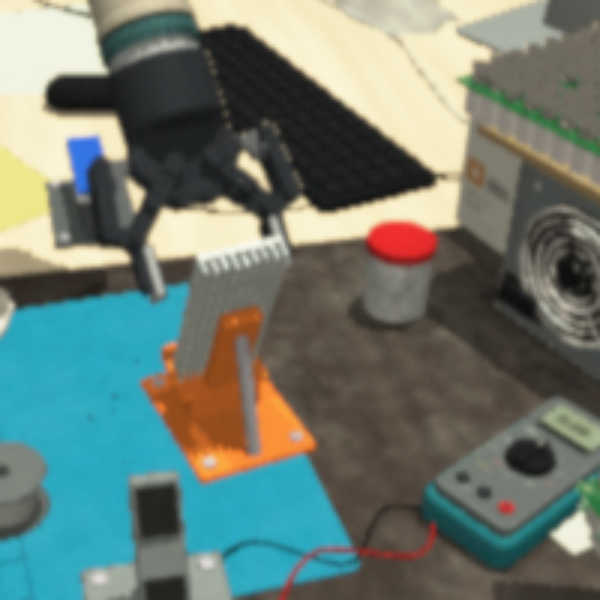

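View pics/top7.png

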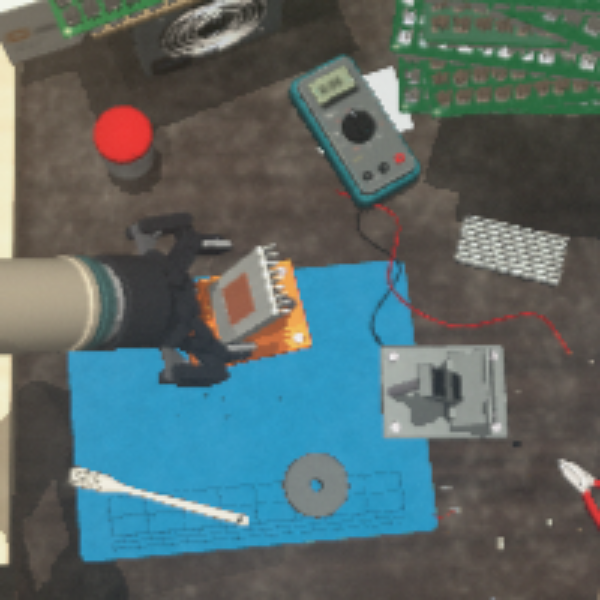

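Fingers straddle both long sides. Advancing, gripping and lifting clear.

```bash
python3 - <<'E'
from h import *
from rig import ctrl
h=ctrl.line_to(PG,velocity=60,contact_N=6);print(h,ctrl.get_ft_force(),ctrl.get_time())
if not h:
    ctrl.close(80); print(ctrl.get_gripper_width(),ctrl.get_ft_force())
    ctrl.line_to(PG+18*SU+2*SN,velocity=60); 
    ctrl.line_to(PG+60*SU+50*SN,velocity=120)
    ctrl.line_to(PG+[-20,70,120],velocity=180)
    print(ctrl.get_gripper_width(),ctrl.get_ft_force(),ctrl.get_time())
for n in("side","top"):
    d=ctrl.get_image(n);pickle.dump(d,open(f"pics/{n}8.pkl","wb"));cv2.imwrite(f"pics/{n}8.png",cv2.resize(d["frame"][60:280,180:440],None,fx=2.5,fy=2.5)[...,::-1])
E
```

```text
False [ 0.33393419  0.07463852 -0.23768874] 17.3083
58.756073604110746 [-2.25146999  4.03490859  3.47305761]
58.64203710665416 [ 0.64955398 -0.315826   -3.77633751] 19.3167
```

View pics/side8.png

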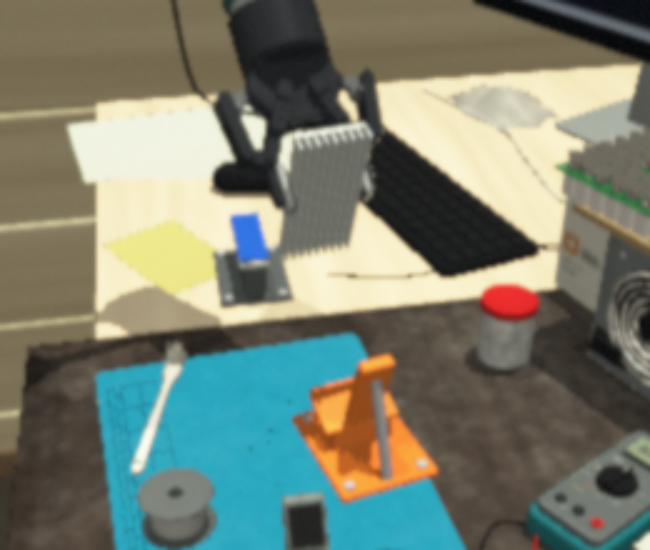

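View pics/top8.png

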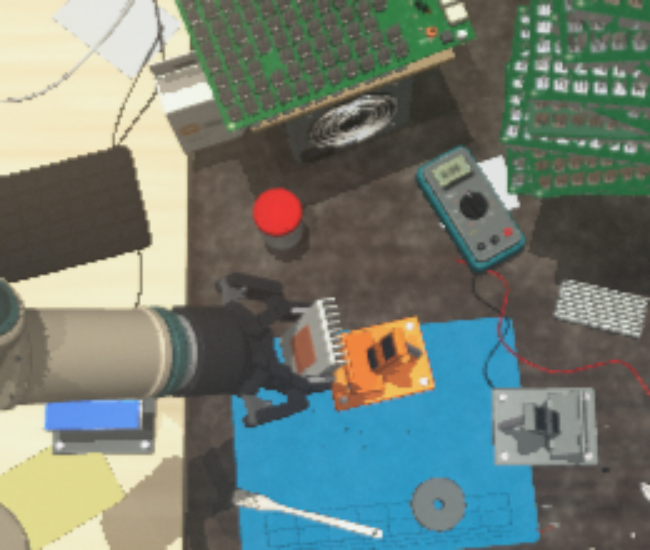

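```bash
python3 - <<'E'
from h import *
from rig import ctrl
tcp=np.array(ctrl.get_tool_pos()); c=tcp-4*SU
for n in("side","top"):
    X=cloud(load(n,8)); q=((X-c)@np.stack([SY,SN,SU],1)).reshape(-1,3); q=q[~np.isnan(q[:,0])]
    q=q[(abs(q[:,0])<26)&(abs(q[:,1])<20)&(abs(q[:,2])<80)]
    print(n,"u range",np.percentile(q[:,2],[0,1,99,100]).round(1))
    qs=[]
    for lo in range(-70,70,12):
        w=q[(q[:,2]>=lo)&(q[:,2]<lo+12)]
        if len(w)>8: print(n,lo,len(w),"n",np.percentile(w[:,1],[3,10,50,90,97]).round(1))
    if n=="top":
        w=q[(q[:,1]>3)]
        for _ in range(3):
            A=np.c_[w[:,0],w[:,2],np.ones(len(w))];s=np.linalg.lstsq(A,w[:,1],rcond=None)[0];e=abs(w[:,1]-A@s);w=w[e<2.5]
        print(s,len(w))
E
```

```text
side u range [-65.8 -63.2  65.   66. ]
side -70 50 n [-7.8 -7.3 -4.   1.2  2.1]
side -58 77 n [-7.9 -7.4 -3.9  1.3  3.2]
side -46 76 n [-8.4 -7.4 -4.   1.   1.9]
side -34 89 n [-8.3 -7.3 -4.2  1.2  2.5]
side -22 89 n [-8.5 -8.  -5.1  1.1  2. ]
side -10 87 n [-8.3 -7.7 -5.   0.5  1.6]
side 2 98 n [-8.6 -8.2 -4.7  0.7  2.2]
side 14 95 n [-9.  -8.2 -4.4  0.3  1.8]
side 26 102 n [-8.9 -7.6 -5.2  0.2  1.7]
side 38 109 n [-9.  -8.5 -5.4  0.5  1.2]
side 50 147 n [-9.  -8.  -2.9  3.9  4.5]
side 62 106 n [-8.5 -6.7  3.4  7.5  8.5]
top u range [-67.5 -61.3  65.7  67.3]
top -70 9 n [7.5 7.5 8.2 8.7 8.8]
top -58 20 n [7.6 7.7 8.3 9.  9.2]
top -46 20 n [7.3 7.5 8.3 8.7 8.9]
top -34 28 n [7.4 7.7 8.3 8.8 9.1]
top -22 33 n [7.4 7.6 8.4 9.  9.1]
top -10 34 n [7.4 7.7 8.2 8.9 9.1]
top 2 36 n [7.1 7.3 8.  8.8 9. ]
top 14 43 n [7.1 7.4 8.1 8.6 8.8]
top 26 43 n [7.  7.1 7.8 8.5 9. ]
top 38 53 n [-7.8 -6.5  7.6  8.1  8.2]
top 50 77 n [-8.7 -7.6  6.6  8.1  8.4]
top 62 88 n [-8.4 -6.3  3.9  7.6  8. ]
[-0.00872301 -0.010115    8.03824244] 381
```

```bash
python3 - <<'E'
from h import *
o=[]
for n,b in(("top",(205,250,185,255)),("side",(138,188,255,305))):
    d=load(n,0);X=cloud(d);f=d["frame"][b[0]:b[1],b[2]:b[3]]
    o.append(cv2.resize(f,(560,280) if n=="side" else (560,300),interpolation=cv2.INTER_NEAREST))
    hsv=cv2.cvtColor(d["frame"],cv2.COLOR_RGB2HSV)
    for smin,vmin in((60,60),(100,150),(60,150)):
        m=np.zeros((400,640),np.uint8)
        m[b[0]:b[1],b[2]:b[3]]=1
        m&=((hsv[...,0]>100)&(hsv[...,0]<135)&(hsv[...,1]>smin)&(hsv[...,2]>vmin)).astype(np.uint8)
        v,u=np.nonzero(m);p=rays(d,np.c_[u,v],48);r=cv2.minAreaRect(p[:,:2].astype(np.float32))
        print(n,smin,vmin,len(u),np.round(r[0],1),np.round(r[1],1),round(r[2],1),u.min(),u.max(),v.min(),v.max(),p[:,:2].mean(0).round(1))
cv2.imwrite("pics/c5.png",np.vstack(o)[...,::-1])
E
```

```text
top 60 60 451 [473.8 237.5] [105.6  31. ] 88.8 198 235 220 231 [473.7 237. ]
top 100 150 419 [473.9 237.8] [103.9  31. ] 88.8 198 235 220 231 [474.2 239. ]
top 60 150 451 [473.8 237.5] [105.6  31. ] 88.8 198 235 220 231 [473.7 237. ]
side 60 60 218 [473.3 234.7] [ 35.7 106.9] 1.3 273 287 145 164 [474.9 230.1]
side 100 150 202 [476.4 233.7] [104.1  32.7] 87.8 273 287 146 164 [475.1 230.5]
side 60 150 213 [476.2 234.8] [107.8  33.4] 88.6 273 287 145 164 [475.2 231. ]
```

View pics/c5.png

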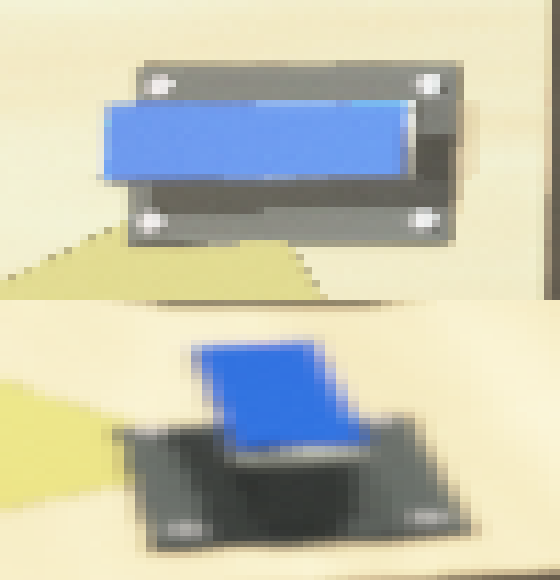

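```bash
cat >> h.py <<'E'
REST=np.array([474.5,236,48.])
RA=np.array([0.019,1,0]);RA/=np.linalg.norm(RA); RYV=np.array([RA[1],-RA[0],0])  # along bar, across (+x)
# hs: z down, SU -> -RA, SY -> RYV ; tool z = hsz*c - u*s
ZR=np.array([0,0,-1.])*_c+RA*_s; 
# correct the measured 0.6 deg tilt: n = -.010*u
RR=frame(RYV,ZR)
def rest_tool(h): # h: height of hs middle above the blue top
    return REST+[0,0,h]-4*RA
E
python3 - <<'E'
from h import *
from rig import ctrl
t=load("top");print("foot",ray(t,222,228.1,-1))
for h in(130,60,8): print(rest_tool(h).round(0),ctrl.inverse_kinematics(rest_tool(h),RR))
ctrl.move_pose(rest_tool(130),RR);print(ctrl.get_time())
ctrl.line_to(rest_tool(50),velocity=150)
print(ctrl.get_time(),ctrl.get_ft_force(),ctrl.get_gripper_width())
for n in("side","top"):
    d=ctrl.get_image(n);pickle.dump(d,open(f"pics/{n}9.pkl","wb"));cv2.imwrite(f"pics/{n}9.png",cv2.resize(d["frame"][100:280,160:380],None,fx=3,fy=3)[...,::-1])
X=cloud(load("side",9));q=(X-(rest_tool(50)+4*RA)).reshape(-1,3)@np.stack([RYV,RA,[0,0,1]],1);q=q[~np.isnan(q[:,0])]
q=q[(abs(q[:,0])<45)&(abs(q[:,1])<75)&(abs(q[:,2])<13)]
for lo in range(-75,75,15):
    w=q[(q[:,1]>=lo)&(q[:,1]<lo+15)]
    if len(w)>5: print(lo,len(w),"across",np.percentile(w[:,0],[2,98]).round(1),"z",np.percentile(w[:,2],[2,50,90,98]).round(1),w[:,1].min().round(1),w[:,1].max().round(1))
E
```

```text
foot [471.75882689 235.12959922  -1.        ]
[474. 232. 178.] [ 0.03333721  0.21838447  1.863349    0.49610067  1.09002403 -0.18753548]
[474. 232. 108.] [ 0.03333721  0.30332271  1.95811201  0.55248902  0.93429425 -0.29352878]
[474. 232.  56.] [ 0.03333721  0.37973598  2.01770664  0.61487467  0.82069564 -0.39094378]
20.625
21.3083 [-0.30241219 -0.49970994 -1.53541986] 58.500225742149965
-75 88 across [-27.4  30.3] z [-6.1  6.3  9.5 10.5] -67.9 -60.0
-60 76 across [-27.8  29.5] z [-5.8  9.4 10.5 11.5] -60.0 -45.1
-45 56 across [-26.9  29.1] z [ 8.   9.6 11.  11.5] -44.8 -30.2
-30 86 across [-36.2  39.2] z [ 0.4  9.9 11.4 12.6] -30.0 -15.1
-15 84 across [-40.6  42.3] z [-11.4   9.2  10.8  11.5] -15.0 -0.0
0 60 across [-25.1  30.6] z [ 8.6 10.4 11.5 12.5] 0.2 14.9
15 34 across [-17.1  27.9] z [ 9.1 10.3 11.7 12. ] 15.3 28.7
30 34 across [-12.2  25. ] z [ 7.9 10.2 11.5 11.7] 30.1 44.9
```

View pics/side9.png

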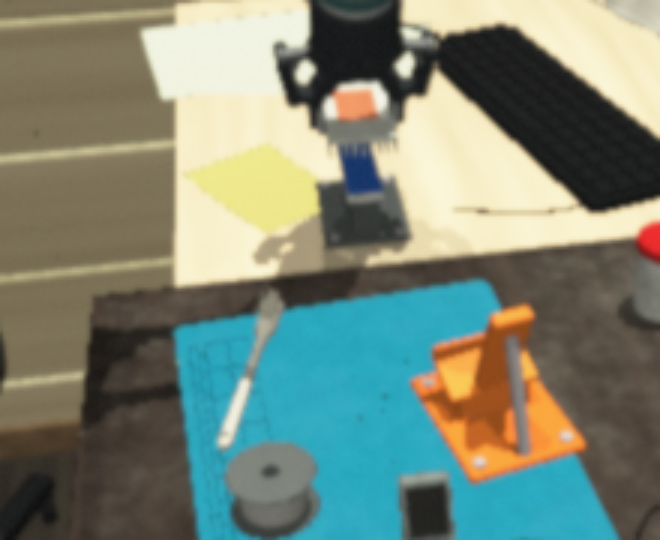

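View pics/top9.png

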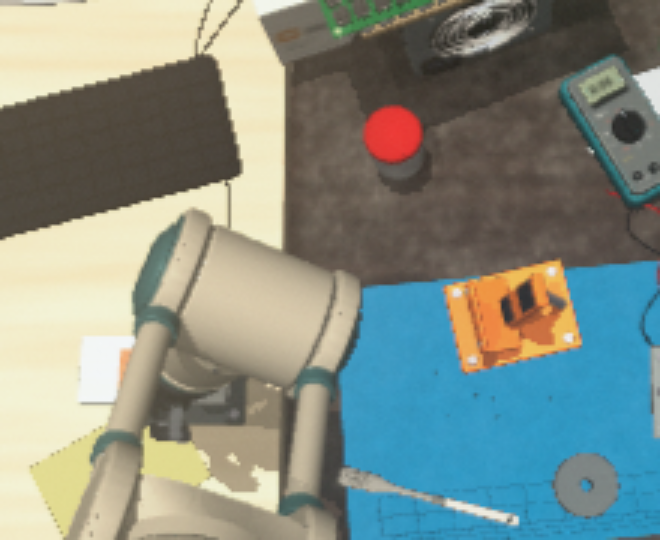

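Level over the rest, copper patch up. Lowering to contact.

```bash
python3 - <<'E'
from h import *
from rig import ctrl
ctrl.line_to(rest_tool(18),velocity=100)
h=ctrl.line_to(rest_tool(3),velocity=25,contact_N=5)
print(h,ctrl.get_tool_pos()-rest_tool(0),ctrl.get_ft_force(),ctrl.get_time())
E
```

```text
True [0.37070016 0.05660518 8.04007008] [-0.90608632  0.09287368  4.26010181] 22.3417
```

```bash
python3 - <<'E'
from h import *
from rig import ctrl
ctrl.open_gripper(); ctrl.pause(0.3); p=np.array(ctrl.get_tool_pos());print(ctrl.get_ft_force())
ctrl.line_to(p-110*ZR,velocity=150); 
p=np.array(ctrl.get_tool_pos()); ctrl.line_to(p+[-60,-160,110],velocity=250)
print(ctrl.get_time(),ctrl.get_ft_force())
for n in("side","top"):
    d=ctrl.get_image(n);pickle.dump(d,open(f"pics/{n}10.pkl","wb"));cv2.imwrite(f"pics/{n}10.png",cv2.resize(d["frame"][100:280,160:380],None,fx=3,fy=3)[...,::-1])
    X=cloud(d);q=X[(abs(X[...,0]-474)<50)&(abs(X[...,1]-236)<90)&(X[...,2]>55)&(X[...,2]<75)]
    r=cv2.minAreaRect(q[:,:2].astype(np.float32));print(n,len(q),np.round(r[0],1),np.round(r[1],1),round(r[2],1))
    A=np.c_[q[:,:2]-[474,236],np.ones(len(q))];print(np.linalg.lstsq(A,q[:,2],rcond=None)[0].round(3))
    hsv=cv2.cvtColor(d["frame"],cv2.COLOR_RGB2HSV)
    m=(hsv[...,0]<8)&(hsv[...,1]>130)&(abs(X[...,0]-700)<60)&(abs(X[...,1]-25)<60); print("tin",np.nanmean(X[m],0))
E
```

```text
[-0.3277973  -0.28343793 -0.01502881]
24.875 [-0.44968478 -0.02350114  0.45623538]
side 535 [476.  236.5] [135.8  60.1] 88.3
[8.0000e-03 1.3000e-02 6.5407e+01]
tin [701.81789291  21.46347052  66.59084016]
top 1026 [475.  234.9] [129.9  59.2] 88.7
[-5.0000e-03  3.0000e-03  6.4314e+01]
tin [702.35983768  26.6238413   64.38291049]
```

View pics/side10.png

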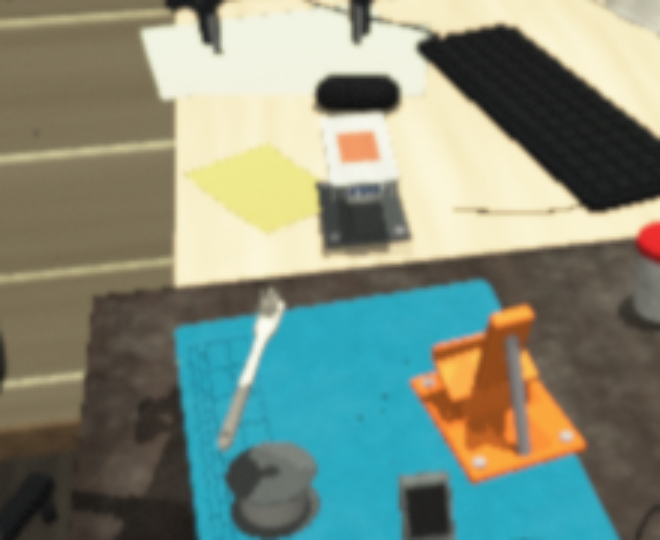

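View pics/top10.png

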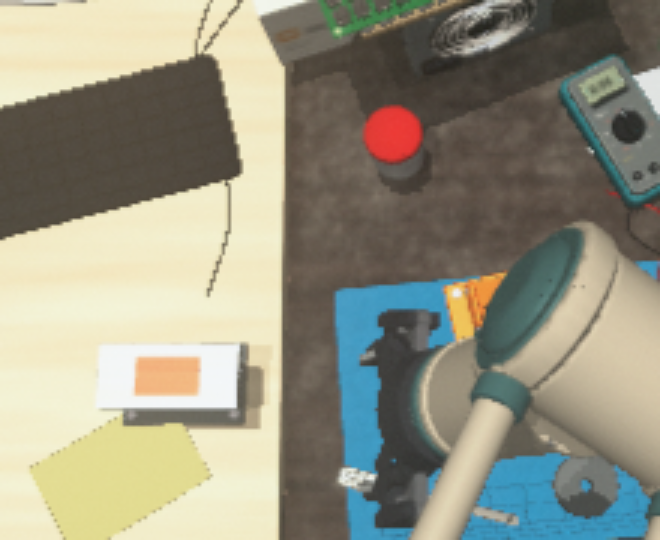

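```bash
python3 -c "
from rig import ctrl
print(ctrl.get_joint_velocities(),ctrl.get_ft_force(),ctrl.get_time());ctrl.job_done()"
```

```text
[ 0.00593803 -0.00049606 -0.00189097 -0.00149742  0.00162263 -0.00285967] [ 0.72519537 -0.11278288  0.13435244] 24.975
the job is handed in; nothing more can be done
```

The heat sink is lying fins down on the blue-topped rest with the copper patch up, and the job was handed in at about 25 s. I took it from the rack by its top end and stood it in the orange stand with its fins against the back. There I let go, took a fresh grip across its width, laid it on the rest and let go again.

**Last checks:**
- **In the stand:** the sink was within about 2 mm of the seat point and square to the stand. I opened the gripper and retreated fully before taking it again.
- **On the rest:** the top camera puts its middle at (475, 235) mm, against about (474.5, 236) for the rest. Its length reads 88.7°, against about 88.9° for the bar. The top camera shows it level within 0.5° and its upper face at z = 64–65 mm, as expected.
- **Tin and reel:** the paste tin is where it was within measuring error, and the solder reel looks unmoved in the side picture. I did not measure the reel by number.
- **Robot:** it ended clear of everything, with the force reading near zero.

**What went wrong or disagreed:**
- **Contact with the stand:** my first approach was too low and pressed the carried sink against the back of the spine at roughly 30 N. I backed out. The sink had turned about 4° and appeared to have slipped about 6 mm in the grip, so I measured that and corrected for it before seating.
- **Camera offset:** the two cameras differ by 2–5 mm in x, so I averaged them.

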